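Find the push-top canister that will not click shut

ROBOT

A 7-joint arm with a two-finger parallel gripper is mounted at the origin on the work surface. World frame = base frame: x ahead of the robot, y to its left, z up, the work surface at z = 0. Lengths are in m, angles in rad, forces in N, time in s.
With the tool pointing down it reaches from about 0.425 to 0.875 m from the base axis. Payload 8.4 kg.
Tool frame: the origin (TCP) lies midway between the tips of the shut fingers; the grasp point (between the pads) lies 19 mm behind it; z points along the fingers, y is the line along which they close (so a half turn about z gives the same grasp; the last joint's range is limited). The gripper opens to 87 mm and grips with 3 to 60 N. Pads are 19 mm wide; open, the fingers measure 117 mm over their backs; the gripper's body (75 mm by 190 mm) begins 51 mm behind the grasp point.
Start: joints at [1.056, 0.333, 0.04, 1.465, -0.013, 1.343, -0.059], TCP at [0.263, -0.595, 0.183] pointing down, gripper open.
Joint ranges: [-2.58, 2.58], [-0.38, 2.09], [-1.3, 1.39], [0.25, 2.4], [-1.5, 4.64], [0.08, 2.09], [-2.65, 2.65]. Speed limits (rad/s): [2.22, 2.22, 2.79, 2.79, 3.14, 3.14, 3.14].

INTERFACE

Orientations are given as a unit quaternion [x, y, z, w].
In Python, from plant import observe, read_camera, camera_info, sign_off, look_for gives the robot as it stands.
- The arm moves only by the shell command python3 -m jog 'ROWS' [FORCE]. ROWS is JSON, a list of rows, each a list of 3 entries, a list of its own where there are three numbers: the turn, a rotation vector about the tool's x, y, z in rad, then the shift along the tool's x, y, z in cm, then the opening in per cent of the stroke, from 0 (shut) to 100 (fully open). In form: [[[wx, wy, wz], [dx, dy, dz], gripper], ...]. A call has 1 to 10 rows; each row is the pose to reach, as a shift and turn from the pose commanded when the call began, along the tool's axes at that moment; what a row does not reach only later rows make up. A row lasts 1/12 s, in which the tool goes at most 41.7 mm and 7.16 degrees, less where a joint would pass 70% of its speed; a pose out of reach is approached as far as the arm can. A call with a gripper value outside its range is refused whole. The fingers move at their own pace and stop on an object; FORCE is the grip in N (left out, the last holds). Time passes only in rows, so rows that repeat a pose let the fingers close. It gives the time, the measured TCP pose, the force, the opening and the grip force at its end, in the units of the state.
- observe(): the state, without advancing time (a new reading comes with each control period).
- read_camera(name): name is "scene" or "top" or "wrist"; returns (picture, depth): 480x640x3 uint8, red, green, blue; 480x640 float32, m along the optical axis (not along the pixel's ray), 0 where there is no reading.
- camera_info(name): a dict with "mtx" (3x3 intrinsics, pixels), "k1" (the pictures are not rectified: a ray, as slopes to the right and down, at radius r is drawn at 1 + k1 r^2 times it, then the intrinsics apply), "extrinsics" (4x4, takes a point from camera to world coordinates). Camera axes: x right, y down, z forward; pixel columns grow to the right and rows downward; lengths in m; the calibration is good to about 2 mm. A picture is of the moment at which its call begins: read the wrist's pose just before it. camera_info takes no time and is no camera call; for the wrist camera it gives the pose at the moment of the call.
- sign_off(): hands the job in; it is judged then, once.
Trained networks look in the newest picture that a camera, given by its name, has taken for a name from the list of things; names that differ only in an ending like _2 or _b are one class to them, and where a whole thing is asked for, a point or a joint stands for the part that bears it (a point fixed in the world has none). Each returns a list of dicts, best first, with "confidence" (0 to 1); they miss things now and then, are a little off and sometimes report something else, mostly with a low value. They report only what shows in the picture. A call takes as long as a camera call.
- look_for(camera, name): "at" ([column, row] in pixels, amid what is visible of it).
The state is a dict: "clock": time; "joint_positions": joint angles; "qvel": joint speeds; "joint_torque": joint torques, N m; "tcp_pos": TCP position; "eef_rot": TCP orientation; "wrist_force": force on the tool from outside, world axes, zero at the start; "ft_torque": the same for the moment, N m; "gripper_width": opening from 0.0 (shut) to 1.0 (fully open); "grasp_force": force on a finger pad.
Only numpy, scipy, OpenCV 4.12 (cv2) and the standard library are available. Lean on these libraries where they do the work, as an engineer would, in place of code of your own. Each camera call takes 0.05 s, during which the arm holds its last target. There are 200 camera calls.

TASK

One of these three push-top canisters of chocolate drops has a worn lid: its button springs back up instead of staying down. Click the lid buttons down to find which one it is, leave the two good canisters clicked shut where they stand, and set the faulty one gently on the aluminium tray, standing flat inside the rim; keep it upright on the way, and leave the mould, the squeeze bottle and the spoon where they are.

Things in the scene. Friction and masses are not known exactly. Their poses are not given: they have to be found in the camera images.
- canister_dark: Loose push-top storage canister holding very dark brown chocolate drops: clear square body, white lid, 62 x 62 mm all the way up (body and lid flush), lid face 90 mm above its underside, about 0.4 kg. Origin at the centre of its underside, z up, x and y square to its sides (any side may face the robot). Stands on the table. A round slate-grey push button pops up in the middle of the lid.
- button_dark (a joint): How far the lid button of canister_dark is pressed in, m: 0 popped up (as at the start), 0.013 bottomed. A good button snaps over at about 7 mm and is then held down at 0.013 by itself; a worn one can also be pressed all the way but pops back up to 0 within a second of being let go. Either takes about 3 to 5 N. Pressing a latched button again leaves it down.
- button_dark_top (a point): Centre of the top of that button: slate grey, 36 mm across, with a 29 mm steel disc on top. Its top is 106 mm above the canister's underside (16 mm proud of the lid) when up, 3 mm proud when down. z points up.
- canister_white: Loose push-top storage canister holding creamy white chocolate drops: clear square body, white lid, 62 x 62 mm all the way up (body and lid flush), lid face 90 mm above its underside, about 0.4 kg. Origin at the centre of its underside, z up, x and y square to its sides (any side may face the robot). Stands on the table. A round slate-grey push button pops up in the middle of the lid.
- button_white (a joint): How far the lid button of canister_white is pressed in, m: 0 popped up (as at the start), 0.013 bottomed. A good button snaps over at about 7 mm and is then held down at 0.013 by itself; a worn one can also be pressed all the way but pops back up to 0 within a second of being let go. Either takes about 3 to 5 N. Pressing a latched button again leaves it down.
- button_white_top (a point): Centre of the top of that button: slate grey, 36 mm across, with a 29 mm steel disc on top. Its top is 106 mm above the canister's underside (16 mm proud of the lid) when up, 3 mm proud when down. z points up.
- canister_milk: Loose push-top storage canister holding mid-brown milk-chocolate drops: clear square body, white lid, 62 x 62 mm all the way up (body and lid flush), lid face 90 mm above its underside, about 0.4 kg. Origin at the centre of its underside, z up, x and y square to its sides (any side may face the robot). Stands on the table. A round slate-grey push button pops up in the middle of the lid.
- button_milk (a joint): How far the lid button of canister_milk is pressed in, m: 0 popped up (as at the start), 0.013 bottomed. A good button snaps over at about 7 mm and is then held down at 0.013 by itself; a worn one can also be pressed all the way but pops back up to 0 within a second of being let go. Either takes about 3 to 5 N. Pressing a latched button again leaves it down.
- button_milk_top (a point): Centre of the top of that button: slate grey, 36 mm across, with a 29 mm steel disc on top. Its top is 106 mm above the canister's underside (16 mm proud of the lid) when up, 3 mm proud when down. z points up.
- tray: Small aluminium baking tray, fixed, 230 mm (its x) x 160 mm (its y), 4 mm thick rim 14 mm high with a rolled edge, floor 3 mm above the table. Origin at the centre of its underside, z up. It stands at one end of the row of canisters, left or right. The place for the faulty canister.
- mould: Bystander: loose dark brown chocolate mould, 200 (its x) x 130 x 18 mm, 15 cavities filled with golden caramel, at the other end of the row. Origin at the centre of its underside.
- squeeze_bottle: Bystander: loose standing squeeze bottle of golden caramel, 56 mm across, 185 mm tall with a white pointed nozzle. Origin at the centre of its underside.
- spoon: Bystander: loose steel spoon, 160 mm long, lying on the table. Origin under its middle, its length along its x.

How it is judged:
At the end, for the whole second after the job is handed in: Two canisters upright within 35 mm of their start, buttons latched (over 7 mm in); the third, its button up again (under 4 mm in), stands flat (3 degrees) on the tray floor inside the rim, centre within 85 mm (length) and 50 mm (width) of the tray's; all released, at rest (((value of joint button_dark below 0.004 m and x of canister_dark in the frame of tray between -0.085 and 0.085 m and y of canister_dark in the frame of tray between -0.05 and 0.05 m and z of canister_dark in the frame of tray between 0 and 0.007 m and angle between canister_dark's own z axis and vertical below 0.06 rad and linear speed of each of canister_dark, canister_white, canister_milk below 0.02 m/s and value of joint each of button_white, button_milk above 0.007 m and distance of each of canister_white, canister_milk from where it was at the start of the episode below 0.035 m and angle between each of canister_white, canister_milk's own z axis and vertical below 0.1 rad) or (value of joint button_white below 0.004 m and x of canister_white in the frame of tray between -0.085 and 0.085 m and y of canister_white in the frame of tray between -0.05 and 0.05 m and z of canister_white in the frame of tray between 0 and 0.007 m and angle between canister_white's own z axis and vertical below 0.06 rad and linear speed of each of canister_white, canister_dark, canister_milk below 0.02 m/s and value of joint each of button_dark, button_milk above 0.007 m and distance of each of canister_dark, canister_milk from where it was at the start of the episode below 0.035 m and angle between each of canister_dark, canister_milk's own z axis and vertical below 0.1 rad) or (value of joint button_milk below 0.004 m and x of canister_milk in the frame of tray between -0.085 and 0.085 m and y of canister_milk in the frame of tray between -0.05 and 0.05 m and z of canister_milk in the frame of tray between 0 and 0.007 m and angle between canister_milk's own z axis and vertical below 0.06 rad and linear speed of each of canister_milk, canister_dark, canister_white below 0.02 m/s and value of joint each of button_dark, button_white above 0.007 m and distance of each of canister_dark, canister_white from where it was at the start of the episode below 0.035 m and angle between each of canister_dark, canister_white's own z axis and vertical below 0.1 rad))); the robot touches nothing.
It fails at once if a canister is tipped more than 25 degrees (angle between any of canister_dark, canister_white, canister_milk's own z axis and vertical above 0.44 rad).
It fails at once if a canister is dropped or banged on the tray (over 60 N) (contact force between any of canister_dark, canister_white, canister_milk and tray above 60 N).
It fails at once if the mould is shifted by more than 40 mm or knocked over (distance of mould from where it was at the start of the episode above 0.04 m).
It fails at once if the squeeze bottle is shifted by more than 40 mm or knocked over (distance of squeeze_bottle from where it was at the start of the episode above 0.04 m or angle between squeeze_bottle's own z axis and vertical above 0.5 rad).
It fails at once if the spoon is shifted by more than 40 mm or knocked over (distance of spoon from where it was at the start of the episode above 0.04 m).
It also fails if it takes over 54 s, if anything falls off the work surface, if the arm or the gripper's body presses on something with over 40 N, if the wrist force passes 120 N, or if a joint passes its speed limit or range.

## Working session

There is one attempt and no reset: what is moved stays moved. The work goes in short steps, Python scripts to look and compute and a shell command to move; the robot and the scene stay as the last step left them, time stands still between calls to the robot, and variables do not carry over. Pictures are saved under pics/ and viewed, at most 10 in all, crops included, and the job is handed in when it is done.

```bash
mkdir -p pics; cat > h.py <<'E'
import numpy as np, cv2
from plant import *
from scipy.spatial.transform import Rotation as R
def world(cam,uv,depth=None,z=None,info=None):
    i=info or camera_info(cam); K=np.array(i["mtx"]); T=np.array(i["extrinsics"])
    k=i["k1"]
    p=cv2.undistortPoints(np.array([[uv]],float),K,np.array([k,0,0,0,0],float))[0,0]
    d=np.array([p[0],p[1],1.])
    if z is not None:
        w=T[:3,:3]@d; s=(z-T[2,3])/w[2]
    else: s=depth
    return T[:3,3]+T[:3,:3]@(d*s)
def save(n,im): cv2.imwrite(f"pics/{n}.png",im[:,:,::-1])
E
python3 - <<'E'
from h import *
s=observe(); print({k:np.round(v,3) for k,v in s.items()})
im,d=read_camera("top"); save("top0",im); np.save("topd.npy",d)
for n in ["button_dark_top","button_white_top","button_milk_top","canister_dark","canister_white","canister_milk","tray","mould","squeeze_bottle","spoon"]:
    for r in look_for("top",n)[:3]:
        u,v=r["at"]; dd=d[int(v),int(u)]
        print(n,round(r["confidence"],2),np.round(r["at"]),np.round(world("top",(u,v),dd),3) if dd else None)
im,d=read_camera("scene"); save("scene0",im)
E
```

```text
{'clock': np.float64(0.0), 'joint_positions': array([ 1.056,  0.334,  0.04 ,  1.466, -0.013,  1.343, -0.058]), 'qvel': array([ 0.001, -0.002, -0.001, -0.001, -0.001, -0.   ,  0.001]), 'joint_torque': array([ 1.0000e-03, -6.5635e+01,  1.3360e+00, -4.0380e+01, -6.0000e-02,
        4.5000e-02,  0.0000e+00]), 'tcp_pos': array([ 0.262, -0.594,  0.182]), 'eef_rot': array([ 0.978,  0.206, -0.   , -0.001]), 'wrist_force': array([ 0.898, -0.139,  0.037]), 'ft_torque': array([-0.002,  0.031,  0.076]), 'grasp_force': np.float64(0.0), 'gripper_width': np.float64(1.002)}
button_dark_top 0.66 [253. 262.] [0.52  0.164 0.11 ]
button_white_top 0.66 [329. 246.] [ 0.555 -0.003  0.109]
button_milk_top 0.75 [416. 277.] [ 0.488 -0.192  0.104]
canister_dark 0.97 [258. 261.] [0.523 0.152 0.105]
canister_dark 0.66 [358. 185.] [ 0.684 -0.065  0.15 ]
canister_white 0.62 [328. 248.] [ 0.551 -0.     0.107]
tray 0.79 [485. 297.] [ 0.451 -0.375 -0.001]
mould 0.79 [166. 298.] [0.45  0.376 0.021]
squeeze_bottle 0.69 [356. 183.] [ 0.688 -0.062  0.15 ]
squeeze_bottle 0.65 [259. 261.] [0.524 0.151 0.109]
spoon 0.71 [279. 210.] [0.663 0.117 0.01 ]
```

View pics/top0.png

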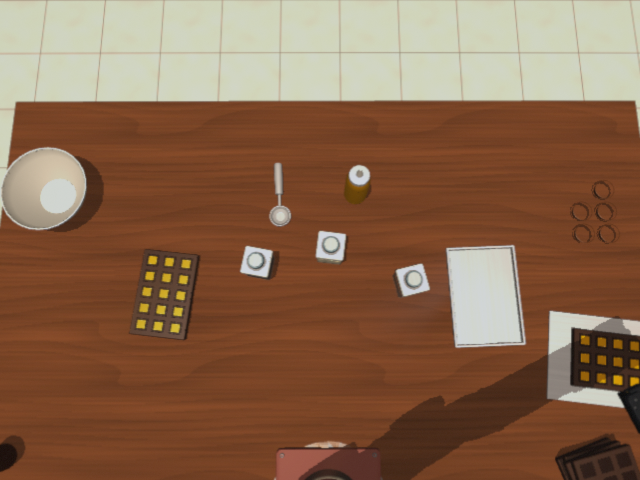

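View pics/scene0.png

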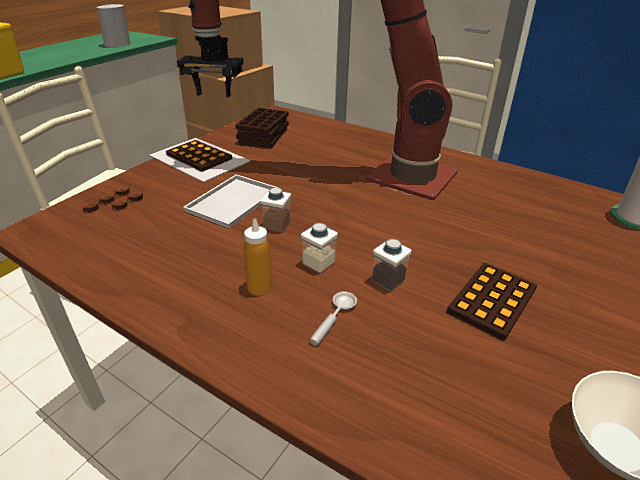

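The top view shows the dark canister at about (256,261), white at (331,245), milk at (413,280), the tray on the right at (485,296) and the mould on the left. The bottle is behind at (357,183) and the spoon at (280,195). Next I'll get lid centres and yaws from depth.

```bash
python3 - <<'E'
from h import *
d=np.load("topd.npy"); i=camera_info("top"); print(np.round(i["extrinsics"],3),i["k1"])
for n,(u,v) in dict(dark=(256,261),white=(331,245),milk=(413,280)).items():
    P=[]
    for y in range(v-24,v+25):
        for x in range(u-24,u+25):
            if d[y,x]>0: P.append(world("top",(x,y),d[y,x],info=i))
    P=np.array(P); L=P[P[:,2]>.08]; B=P[P[:,2]>.099]
    r=cv2.minAreaRect((L[:,:2]*1000).astype(np.float32))
    print(n,len(L),"rect mm",np.round(r[0],1),np.round(r[1],1),round(r[2],1),"btn",np.round(B.mean(0),4),len(B),"lidz",np.median(L[L[:,2]<.098,2]).round(4))
s=observe(); print(R.from_quat(s["eef_rot"]).as_matrix().round(3))
w=camera_info("wrist");T=np.array(w["extrinsics"]);Rt=R.from_quat(s["eef_rot"]).as_matrix()
print("cam in tool",np.round(Rt.T@(T[:3,3]-s["tcp_pos"]),3),np.round(Rt.T@T[:3,:3],2))
im,_=read_camera("top")
for c in [(447,247),(514,245),(525,344),(456,347)]: print(world("top",c,z=.014).round(3))
E
```

```text
[[-0.003 -0.979  0.203  0.359]
 [-1.     0.003 -0.004  0.013]
 [ 0.004 -0.203 -0.979  1.212]
 [ 0.     0.     0.     1.   ]] -0.00600529696180285
dark 740 rect mm [526.3 159.9] [60.3 62.3] 79.5 btn [0.5261 0.1594 0.1063] 193 lidz 0.09
white 753 rect mm [562.1  -5.1] [61.8 63. ] 82.5 btn [ 0.5611 -0.005   0.1063] 205 lidz 0.0898
milk 786 rect mm [ 484.3 -186.7] [61.6 63. ] 13.7 btn [ 0.4842 -0.1861  0.106 ] 214 lidz 0.0895
[[ 0.915  0.404 -0.   ]
 [ 0.404 -0.915  0.   ]
 [-0.    -0.    -1.   ]]
cam in tool [ 0.084  0.    -0.202] [[-0.   -0.95 -0.3 ]
 [ 1.   -0.   -0.  ]
 [ 0.   -0.3   0.95]]
[ 0.57  -0.287  0.014]
[ 0.574 -0.448  0.014]
[ 0.342 -0.455  0.014]
[ 0.336 -0.295  0.014]
```

```bash
cat >> h.py <<'E'
def go(x,y,z,yaw):
    "shift (cm, tool axes) and turn about tool z to bring TCP to xyz with tool x at yaw deg"
    s=observe(); Rt=R.from_quat(s["eef_rot"])
    c,n=np.cos(np.radians(yaw)),np.sin(np.radians(yaw))
    Rg=R.from_matrix([[c,n,0],[n,-c,0],[0,0,-1]])
    print("t",round(float(s["clock"]),2),"turn",(Rt.inv()*Rg).as_rotvec().round(3),"shift cm",(Rt.inv().apply(np.array([x,y,z])-s["tcp_pos"])*100).round(2),"F",np.round(s["wrist_force"],1))
E
python3 -c "
from h import *
go(.4843,-.1864,.13,13.7)"
```

```text
t 0.65 turn [ 0.    -0.     0.177] shift cm [ 36.77 -28.39   5.3 ] F [-0.4  0.4 -0.3]
```

```bash
python3 -m jog '[[[0,0,0.06],[4,-3,0],0],[[0,0,0.12],[12,-9,1],0],[[0,0,0.177],[24,-18.5,3],0],[[0,0,0.177],[36.8,-28.4,5.3],0],[[0,0,0.177],[36.8,-28.4,5.3],0],[[0,0,0.177],[36.8,-28.4,5.3],0],[[0,0,0.177],[36.8,-28.4,5.3],0],[[0,0,0.177],[36.8,-28.4,5.3],0],[[0,0,0.177],[36.8,-28.4,5.3],0],[[0,0,0.177],[36.8,-28.4,5.3],0]]'; python3 -c "
from h import *
go(.4843,-.1864,.13,13.7)"
```

```text
clock: 1.48
tcp_pos: [0.4609, -0.2293, 0.1368]
eef_rot: [0.993, 0.119, 0.0, 0.0]
wrist_force: [1.4, -0.2, -0.6]
gripper_width: 0.324
grasp_force: 0.0
t 1.48 turn [ 0.001 -0.001 -0.   ] shift cm [ 3.29 -3.62  0.68] F [ 1.4 -0.2 -0.6]
```

```bash
python3 -m jog '[[[0,0,0],[3.3,-3.6,0.7],0],[[0,0,0],[3.3,-3.6,0.7],0],[[0,0,0],[3.3,-3.6,0.7],0],[[0,0,0],[3.3,-3.6,0.7],0],[[0,0,0],[3.3,-3.6,0.7],0],[[0,0,0],[3.3,-3.6,0.7],0]]'; python3 - <<'E'
from h import *
go(.4843,-.1864,.13,13.7)
im,d=read_camera("wrist"); save("w1",im)
for n in ["button_milk_top","canister_milk"]:
    for r in look_for("wrist",n)[:2]: print(n,r["confidence"],world("wrist",r["at"],z=.106).round(4))
E
```

```text
clock: 1.98
tcp_pos: [0.4832, -0.19, 0.1298]
eef_rot: [0.993, 0.118, -0.0, 0.0]
wrist_force: [0.5, 0.1, -0.0]
gripper_width: 0.009
grasp_force: 0.0
t 1.98 turn [ 0.     0.    -0.003] shift cm [ 0.2  -0.32 -0.02] F [ 0.5  0.1 -0. ]
button_milk_top 0.63 [ 0.4871 -0.1862  0.106 ]
canister_milk 0.88 [ 0.4961 -0.1841  0.106 ]
```

View pics/w1.png

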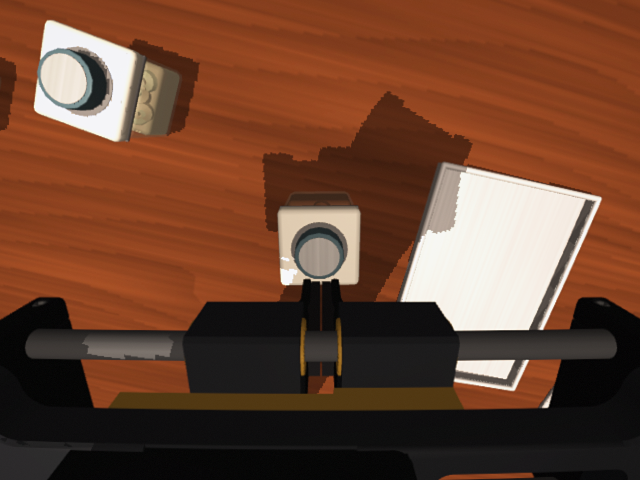

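The wrist view shows the milk lid square to the fingers, with its button at (320,255) right in front of the fingertips. I'll press it now.

```bash
python3 -m jog '[[[0,0,0],[0.2,-0.3,1.0],0],[[0,0,0],[0.2,-0.3,2.0],0],[[0,0,0],[0.2,-0.3,2.6],0],[[0,0,0],[0.2,-0.3,3.0],0],[[0,0,0],[0.2,-0.3,3.3],0],[[0,0,0],[0.2,-0.3,3.5],0],[[0,0,0],[0.2,-0.3,3.7],0],[[0,0,0],[0.2,-0.3,3.7],0],[[0,0,0],[0.2,-0.3,3.7],0]]'
```

```text
clock: 2.88
tcp_pos: [0.4851, -0.185, 0.0927]
eef_rot: [0.993, 0.119, 0.0, 0.0]
wrist_force: [1.3, -0.2, -0.6]
gripper_width: 0.008
grasp_force: 0.0
```

```bash
python3 -m jog '[[[0,0,0],[0,0,0.2],0],[[0,0,0],[0,0,0.2],0]]'; python3 -m jog '[[[0,0,0],[0,0,-2],0],[[0,0,0],[0,0,-4.0],0],[[0,0,0],[0,0,-4.0],0],[[0,0,0],[0,0,-4.0],0],[[0,0,0],[0,0,-4.0],0],[[0,0,0],[0,0,-4.0],0],[[0,0,0],[0,0,-4.0],0],[[0,0,0],[0,0,-4.0],0]]'; python3 - <<'E'
from h import *
im,d=read_camera("wrist"); save("w2",im)
for r in look_for("wrist","button_milk_top")[:2]:
    u,v=map(int,r["at"]); print(r, np.round(world("wrist",(u,v),np.median(d[v-3:v+4,u-3:u+4])),4))
go(.5615,-.005,.13,-7.5)
E
```

```text
clock: 3.05
tcp_pos: [0.485, -0.185, 0.0905]
eef_rot: [0.993, 0.119, 0.0, 0.0]
wrist_force: [-0.1, 0.2, -0.0]
gripper_width: 0.005
grasp_force: 0.0
clock: 3.72
tcp_pos: [0.4846, -0.1848, 0.1299]
eef_rot: [0.993, 0.119, -0.0, -0.0]
wrist_force: [-0.1, 1.0, -0.0]
gripper_width: 0.001
grasp_force: 0.0
{'at': [325.0, 254.6], 'confidence': 0.89} [ 0.4864 -0.1876  0.1065]
t 3.82 turn [-0.     0.001  0.37 ] shift cm [ 11.71 -15.66   0.03] F [-0.6  0.4 -0.7]
```

The button is still up, but no press force registered. I'll press again and look while it's held down.

```bash
python3 -m jog '[[[0,0,0],[0,0,1.5],0],[[0,0,0],[0,0,2.5],0],[[0,0,0],[0,0,3.2],0],[[0,0,0],[0,0,3.8],0],[[0,0,0],[0,0,3.8],0],[[0,0,0],[0,0,3.8],0]]'; python3 - <<'E'
from h import *
im,d=read_camera("wrist"); save("w3",im); s=observe(); print(s["wrist_force"],s["ft_torque"],s["joint_torque"],s["tcp_pos"])
im2,d2=read_camera("top")
i=camera_info("top")
P=np.array([world("top",(x,y),d2[y,x],info=i) for y in range(255,300) for x in range(390,436)])
np.save("d3.npy",d); save("t3",im2[220:340,340:500].repeat(4,0).repeat(4,1))
E
```

```text
clock: 4.32
tcp_pos: [0.4848, -0.1849, 0.0924]
eef_rot: [0.993, 0.119, -0.0, -0.0]
wrist_force: [0.8, -0.5, 0.1]
gripper_width: 0.005
grasp_force: 0.0
[0.26808192 0.71456664 0.07856606] [-0.00526334 -0.02699526 -0.03005045] [ 8.02827068e-03 -4.75692523e+01 -1.26304887e+00 -3.66755891e+01
 -3.81817308e-02 -5.53750293e-02 -4.12552734e-03] [ 0.48515132 -0.18498069  0.09282685]
```

View pics/w3.png

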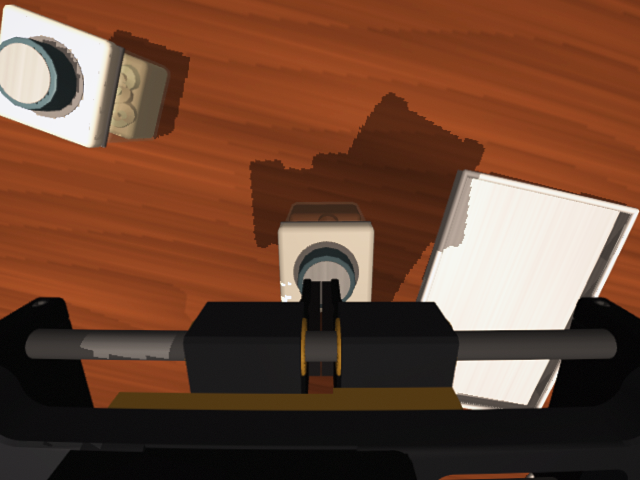

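```bash
python3 - <<'E'
from h import *
d=np.load("d3.npy"); i=camera_info("wrist"); s=observe(); T=np.array(i["extrinsics"])
K=np.array(i["mtx"])
p=np.linalg.inv(T)@np.append(s["tcp_pos"],1); print("tcp px",(K@(p[:3]/p[2]))[:2],p[2])
for uv in [(312,284),(312,292),(333,284),(333,295),(323,262),(323,272),(323,285),(300,245),(300,275),(350,275),(365,260)]:
    print(uv,np.round(world("wrist",uv,d[uv[1],uv[0]],info=i),4))
print(s["tcp_pos"])
E
```

```text
tcp px [320.66927718 268.10974589] 0.21759509374807473
(312, 284) [ 0.4927 -0.1786  0.1354]
(312, 292) [ 0.493  -0.1788  0.1452]
(333, 284) [ 0.4974 -0.1884  0.1402]
(333, 295) [ 0.497  -0.1881  0.1517]
(323, 262) [ 0.495  -0.1841  0.1069]
(323, 272) [ 0.4888 -0.1856  0.1069]
(323, 285) [ 0.494  -0.1842  0.1364]
(300, 245) [ 0.4964 -0.1687  0.09  ]
(300, 275) [ 0.4834 -0.1726  0.1065]
(350, 275) [ 0.4902 -0.2021  0.1056]
(365, 260) [ 0.4963 -0.2119  0.09  ]
[ 0.48529021 -0.18500222  0.09304832]
```

View pics/t3.png

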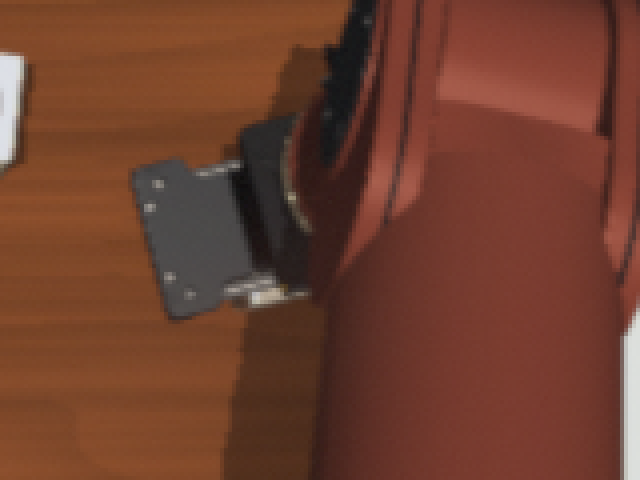

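The fingers end at about (320,280) in the wrist view, and depth puts that near z 0.13. So the real tips seem higher than the reported TCP, and they never reached the button. I'll go down in small steps until I feel contact.

```bash
for k in 1 2 ; do python3 -m jog '[[[0,0,0],[0,0,0.2],0],[[0,0,0],[0,0,0.4],0],[[0,0,0],[0,0,0.4],0]]' | grep -E "tcp|wrist"; done; python3 - <<'E'
from h import *
im,d=read_camera("wrist"); i=camera_info("wrist"); np.save("d4.npy",d)
for v in range(262,300,4):
  print(v,[ (round(float(world("wrist",(u,v),d[v,u],info=i)[0]),3),round(float(world("wrist",(u,v),d[v,u],info=i)[2]),3)) for u in (308,322,334)])
print(observe()["tcp_pos"],observe()["wrist_force"])
E
```

```text
tcp_pos: [0.4849, -0.1849, 0.0884]
wrist_force: [0.4, 0.3, -0.9]
tcp_pos: [0.4847, -0.1849, 0.0842]
wrist_force: [0.3, 0.8, 0.2]
262 [(0.493, 0.099), (0.497, 0.106), (0.499, 0.106)]
266 [(0.493, 0.106), (0.495, 0.107), (0.497, 0.106)]
270 [(0.491, 0.106), (0.493, 0.106), (0.495, 0.107)]
274 [(0.489, 0.107), (0.49, 0.105), (0.492, 0.106)]
278 [(0.486, 0.106), (0.488, 0.107), (0.49, 0.107)]
282 [(0.494, 0.128), (0.494, 0.125), (0.496, 0.127)]
286 [(0.493, 0.133), (0.494, 0.13), (0.496, 0.133)]
290 [(0.494, 0.137), (0.494, 0.135), (0.497, 0.137)]
294 [(0.493, 0.14), (0.493, 0.138), (0.497, 0.142)]
298 [(0.494, 0.146), (0.494, 0.143), (0.497, 0.146)]
[ 0.48483809 -0.18489216  0.08433924] [0.21964421 0.65602333 0.0890073 ]
```

```bash
for k in 1 2 3 ; do python3 -m jog '[[[0,0,0],[0,0,0.2],0],[[0,0,0],[0,0,0.4],0],[[0,0,0],[0,0,0.4],0]]' | grep -E "tcp|wrist"; done; python3 - <<'E'
from h import *
im,d=read_camera("wrist"); i=camera_info("wrist")
for v in range(262,290,4):
  print(v,[ (round(float(world("wrist",(u,v),d[v,u],info=i)[0]),3),round(float(world("wrist",(u,v),d[v,u],info=i)[2]),3)) for u in (308,322,334)])
E
```

```text
tcp_pos: [0.4848, -0.1849, 0.0801]
wrist_force: [-1.1, 0.6, 0.2]
tcp_pos: [0.4847, -0.1849, 0.0761]
wrist_force: [0.3, 0.3, 0.5]
tcp_pos: [0.4848, -0.1849, 0.0722]
wrist_force: [-0.6, -0.3, -0.3]
262 [(0.494, 0.09), (0.498, 0.096), (0.499, 0.095)]
266 [(0.493, 0.094), (0.498, 0.102), (0.499, 0.1)]
270 [(0.494, 0.101), (0.497, 0.106), (0.499, 0.106)]
274 [(0.493, 0.105), (0.495, 0.106), (0.497, 0.106)]
278 [(0.492, 0.107), (0.493, 0.107), (0.495, 0.107)]
282 [(0.493, 0.116), (0.494, 0.113), (0.497, 0.118)]
286 [(0.494, 0.121), (0.494, 0.119), (0.497, 0.122)]
```

```bash
for k in 1 2 3 4; do python3 -m jog '[[[0,0,0],[0,0,0.15],0],[[0,0,0],[0,0,0.3],0],[[0,0,0],[0,0,0.3],0]]' | grep -E "tcp|wrist"; done
```

```text
tcp_pos: [0.4848, -0.1849, 0.0693]
wrist_force: [0.3, 0.0, 0.3]
tcp_pos: [0.4851, -0.185, 0.0665]
wrist_force: [-0.7, -0.4, 2.4]
tcp_pos: [0.485, -0.1849, 0.0633]
wrist_force: [0.4, -0.9, 0.0]
tcp_pos: [0.4851, -0.1849, 0.0605]
wrist_force: [-0.5, 0.0, 3.4]
```

```bash
for k in 1 2 3 4 ; do python3 -m jog '[[[0,0,0],[0,0,0.15],0],[[0,0,0],[0,0,0.2],0],[[0,0,0],[0,0,0.2],0]]' | grep -E "tcp|wrist"; done
```

```text
tcp_pos: [0.485, -0.1849, 0.0585]
wrist_force: [-0.5, -0.7, 2.7]
tcp_pos: [0.485, -0.185, 0.0564]
wrist_force: [-0.0, 0.3, 2.4]
tcp_pos: [0.485, -0.1849, 0.0544]
wrist_force: [-0.3, -0.4, 0.8]
tcp_pos: [0.4852, -0.185, 0.0538]
wrist_force: [-5.3, 1.0, 14.5]
```

The button bottomed at TCP z≈0.054, so the real tips are about 39 mm above the reported TCP. I'll raise and see whether the button stays down.

```bash
python3 -m jog '[[[0,0,0],[0,0,-2],0],[[0,0,0],[0,0,-4.0],0],[[0,0,0],[0,0,-5.0],0],[[0,0,0],[0,0,-5.0],0],[[0,0,0],[0,0,-5.0],0],[[0,0,0],[0,0,-5.0],0],[[0,0,0],[0,0,-5.0],0],[[0,0,0],[0,0,-5.0],0],[[0,0,0],[0,0,-5.0],0],[[0,0,0],[0,0,-5.0],0]]'; python3 - <<'E'
from h import *
im,d=read_camera("wrist")
for n in ["button_milk_top","button_white_top"]:
  for r in look_for("wrist",n)[:2]:
    u,v=map(int,r["at"]); print(n,r, np.round(world("wrist",(u,v),np.median(d[v-3:v+4,u-3:u+4])),4))
go(.5615,-.005,.09,0)
E
```

```text
clock: 8.6
tcp_pos: [0.4848, -0.1848, 0.1022]
eef_rot: [0.993, 0.119, -0.0, -0.0]
wrist_force: [0.7, 0.2, 0.6]
gripper_width: 0.004
grasp_force: 0.0
button_milk_top {'at': [325.3, 263.7], 'confidence': 0.67} [ 0.4906 -0.1863  0.1066]
button_white_top {'at': [47.7, 76.0], 'confidence': 0.95} [ 0.5606 -0.0131  0.1069]
t 8.75 turn [-0.     0.     0.239] shift cm [ 11.69 -15.67   1.25] F [0.4 0.6 0.5]
```

The milk button is back up at 0.1066, so milk is probably the faulty one. White is next.

```bash
python3 -m jog '[[[0,0,0.1],[3,-4,0],0],[[0,0,0.2],[6,-8,0],0],[[0,0,0.239],[9,-12,0.5],0],[[0,0,0.239],[11.7,-15.7,1.2],0],[[0,0,0.239],[11.7,-15.7,1.2],0],[[0,0,0.239],[11.7,-15.7,1.2],0],[[0,0,0.239],[11.7,-15.7,1.2],0],[[0,0,0.239],[11.7,-15.7,1.2],0],[[0,0,0.239],[11.7,-15.7,1.2],0],[[0,0,0.239],[11.7,-15.7,1.2],0]]';  python3 - <<'E'
from h import *
im,d=read_camera("wrist")
for n in ["button_white_top"]:
  for r in look_for("wrist",n)[:2]:
    u,v=map(int,r["at"]); print(n,r, np.round(world("wrist",(u,v),np.median(d[v-3:v+4,u-3:u+4])),4))
go(.5615,-.005,.056,0)
E
```

```text
clock: 9.58
tcp_pos: [0.5614, -0.0064, 0.0908]
eef_rot: [1.0, -0.001, 0.0, 0.0]
wrist_force: [0.6, 0.5, -0.4]
gripper_width: 0.006
grasp_force: 0.0
button_white_top {'at': [322.3, 268.4], 'confidence': 0.56} [ 0.5679 -0.0069  0.1063]
button_white_top {'at': [526.8, 317.1], 'confidence': 0.18} [ 0.5073 -0.1668  0.0615]
t 9.68 turn [ 0.    -0.    -0.002] shift cm [ 0.   -0.1   3.48] F [ 0.1 -0.4 -0.1]
```

```bash
python3 -m jog '[[[0,0,0],[0,-0.1,1],0],[[0,0,0],[0,-0.1,2],0],[[0,0,0],[0,-0.1,2.6],0],[[0,0,0],[0,-0.1,3.0],0],[[0,0,0],[0,-0.1,3.3],0],[[0,0,0],[0,-0.1,3.5],0],[[0,0,0],[0,-0.1,3.6],0]]'| grep -E "tcp|wrist"; python3 -m jog '[[[0,0,0],[0,0,0.1],0],[[0,0,0],[0,0,0.1],0]]'| grep -E "tcp|wrist"
```

```text
tcp_pos: [0.5614, -0.0037, 0.0542]
wrist_force: [0.2, 0.6, 0.6]
tcp_pos: [0.5618, -0.0037, 0.054]
wrist_force: [-0.7, 0.3, -0.3]
```

```bash
python3 -m jog '[[[0,0,0],[0,0,0.1],0],[[0,0,0],[0,0,0.15],0],[[0,0,0],[0,0,0.15],0]]'| grep -E "tcp|wrist"; python3 -m jog '[[[0,0,0],[0,0,-2],0],[[0,0,0],[0,0,-4.0],0],[[0,0,0],[0,0,-4.0],0],[[0,0,0],[0,0,-4.0],0],[[0,0,0],[0,0,-4.0],0],[[0,0,0],[0,0,-4.0],0],[[0,0,0],[0,0,-4.0],0],[[0,0,0],[0,0,-4.0],0],[[0,0,0],[0,0,-4.0],0],[[0,0,0],[0,0,-4.0],0]]'; python3 - <<'E'
from h import *
im,d=read_camera("wrist")
for n in ["button_white_top"]:
  for r in look_for("wrist",n)[:2]:
    u,v=map(int,r["at"]); print(n,r, np.round(world("wrist",(u,v),np.median(d[v-3:v+4,u-3:u+4])),4))
go(.5262,.1597,.09,0)
E
```

```text
tcp_pos: [0.5622, -0.0037, 0.0538]
wrist_force: [-5.0, -0.4, 13.0]
clock: 11.52
tcp_pos: [0.5614, -0.0037, 0.0918]
eef_rot: [1.0, -0.0, -0.0, -0.0]
wrist_force: [-0.8, -0.5, -0.5]
gripper_width: 0.007
grasp_force: 0.0
button_white_top {'at': [329.5, 263.1], 'confidence': 0.74} [ 0.5655 -0.0091  0.0934]
t 11.62 turn [-0.  0. -0.] shift cm [ -3.54 -16.34   0.2 ] F [0.6 0.2 0.1]
```

White latched, with its button at 0.093. Now the dark one.

```bash
python3 -m jog '[[[0,0,0],[-1,-4,0],0],[[0,0,0],[-2,-8,0],0],[[0,0,0],[-3,-12,0],0],[[0,0,0],[-3.5,-16.3,0.2],0],[[0,0,0],[-3.5,-16.3,0.2],0],[[0,0,0],[-3.5,-16.3,0.2],0],[[0,0,0],[-3.5,-16.3,0.2],0],[[0,0,0],[-3.5,-16.3,0.2],0],[[0,0,0],[-3.5,-16.3,0.2],0]]';  python3 - <<'E'
from h import *
im,d=read_camera("wrist")
for n in ["button_dark_top"]:
  for r in look_for("wrist",n)[:2]:
    u,v=map(int,r["at"]); print(n,r, np.round(world("wrist",(u,v),np.median(d[v-3:v+4,u-3:u+4])),4))
go(.5262,.1597,.0538,0)
E
```

```text
clock: 12.37
tcp_pos: [0.527, 0.1575, 0.09]
eef_rot: [1.0, -0.001, -0.0, 0.0]
wrist_force: [0.2, -0.4, 0.0]
gripper_width: 0.004
grasp_force: 0.0
button_dark_top {'at': [315.3, 270.4], 'confidence': 0.72} [0.5326 0.1612 0.1066]
t 12.47 turn [ 0.    -0.    -0.002] shift cm [-0.07 -0.17  3.63] F [0.4 0.3 0.2]
```

```bash
python3 -m jog '[[[0,0,0],[-0.1,-0.2,1],0],[[0,0,0],[-0.1,-0.2,2],0],[[0,0,0],[-0.1,-0.2,2.6],0],[[0,0,0],[-0.1,-0.2,3.0],0],[[0,0,0],[-0.1,-0.2,3.3],0],[[0,0,0],[-0.1,-0.2,3.5],0],[[0,0,0],[-0.1,-0.2,3.65],0],[[0,0,0],[-0.1,-0.2,3.75],0],[[0,0,0],[-0.1,-0.2,3.75],0]]'| grep -E "tcp|wrist"; python3 -m jog '[[[0,0,0],[0,0,-2],0],[[0,0,0],[0,0,-4.0],0],[[0,0,0],[0,0,-4.5],0],[[0,0,0],[0,0,-4.5],0],[[0,0,0],[0,0,-4.5],0],[[0,0,0],[0,0,-4.5],0],[[0,0,0],[0,0,-4.5],0],[[0,0,0],[0,0,-4.5],0],[[0,0,0],[0,0,-4.5],0],[[0,0,0],[0,0,-4.5],0]]'; python3 - <<'E'
from h import *
im,d=read_camera("wrist")
for n in ["button_dark_top"]:
  for r in look_for("wrist",n)[:2]:
    u,v=map(int,r["at"]); print(n,r, np.round(world("wrist",(u,v),np.median(d[v-3:v+4,u-3:u+4])),4))
go(.4843,-.1864,.12,13.7)
E
```

```text
tcp_pos: [0.5259, 0.1613, 0.0539]
wrist_force: [-4.0, -2.5, 11.5]
clock: 14.05
tcp_pos: [0.5254, 0.1612, 0.0972]
eef_rot: [1.0, -0.0, -0.0, -0.0]
wrist_force: [-0.3, 0.5, 0.4]
gripper_width: 0.005
grasp_force: 0.0
button_dark_top {'at': [325.2, 264.0], 'confidence': 0.84} [0.5269 0.1584 0.0938]
t 14.15 turn [-0.     0.    -0.239] shift cm [-4.12 34.77 -2.25] F [0.3 0.2 0.5]
```

Dark latched too (0.0938), so milk is the worn one. I'll move over it with the gripper open.

```bash
python3 -m jog '[[[0,0,0],[0,4,-1.5],100],[[0,0,0],[-1,8,-2.2],100],[[0,0,-0.05],[-2,12,-2.2],100],[[0,0,-0.1],[-3,16,-2.2],100],[[0,0,-0.15],[-3.5,20,-2.2],100],[[0,0,-0.2],[-4,24,-2.2],100],[[0,0,-0.239],[-4.1,28,-2.2],100],[[0,0,-0.239],[-4.1,32,-2.2],100],[[0,0,-0.239],[-4.1,34.8,-2.2],100],[[0,0,-0.239],[-4.1,34.8,-2.2],100]]' | grep tcp;  python3 -m jog '[[[0,0,0],[0,0,0],100],[[0,0,0],[0,0,0],100],[[0,0,0],[0,0,0],100]]';  python3 - <<'E'
from h import *
im,d=read_camera("wrist"); save("w5",im); np.save("d5.npy",d)
for n in ["button_milk_top"]:
  for r in look_for("wrist",n)[:2]:
    u,v=map(int,r["at"]); print(n,r, np.round(world("wrist",(u,v),np.median(d[v-3:v+4,u-3:u+4])),4))
i=camera_info("wrist")
P=np.array([world("wrist",(x,y),d[y,x],info=i) for y in range(180,330) for x in range(200,440) if d[y,x]>0])
L=P[(P[:,2]>.084)&(P[:,2]<.096)&(abs(P[:,0]-.484)<.05)&(abs(P[:,1]+.186)<.05)]
r=cv2.minAreaRect((L[:,:2]*1000).astype(np.float32)); print(len(L),r)
go(.4843,-.1864,.015,13.7)
E
```

```text
tcp_pos: [0.4832, -0.1939, 0.1195]
clock: 15.23
tcp_pos: [0.4848, -0.1852, 0.1196]
eef_rot: [0.993, 0.12, 0.0, -0.0]
wrist_force: [-1.0, 0.3, -0.4]
gripper_width: 0.914
grasp_force: 0.0
button_milk_top {'at': [320.5, 258.8], 'confidence': 0.64} [ 0.4866 -0.1844  0.1066]
4516 ((482.40643310546875, -188.84225463867188), (61.54256057739258, 62.099754333496094), 13.993751525878906)
t 15.33 turn [-0.    -0.     0.002] shift cm [-0.07  0.09 10.47] F [ 0.1  1.4 -0.6]
```

View pics/w5.png

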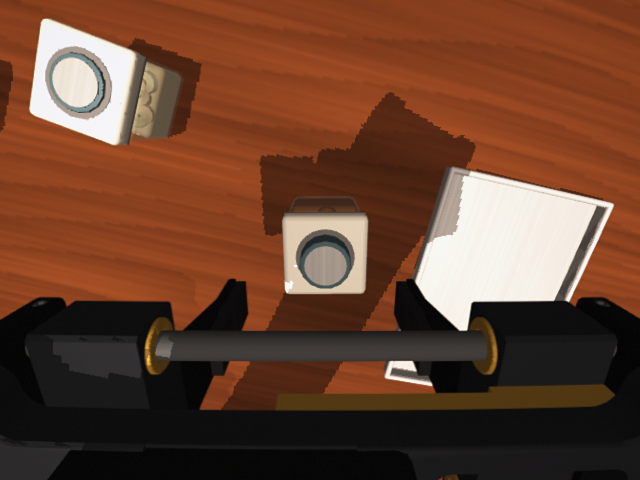

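The view shows the milk lid (columns 283–367, button at (325,262)) well between the open fingers (246–396), with white latched at upper left. Descending around the canister.

```bash
python3 -m jog '[[[0,0,0],[-0.2,0.2,1.5],100],[[0,0,0],[-0.2,0.2,3],100],[[0,0,0],[-0.2,0.2,4.5],100],[[0,0,0],[-0.2,0.2,5.5],100],[[0,0,0],[-0.2,0.2,6],100],[[0,0,0],[-0.2,0.2,6],100]]' | grep -E "tcp|wrist|width";  python3 -m jog '[[[0,0,0],[0,0,1],100],[[0,0,0],[0,0,2],100],[[0,0,0],[0,0,3],100],[[0,0,0],[0,0,3.8],100],[[0,0,0],[0,0,4.4],100],[[0,0,0],[0,0,4.4],100],[[0,0,0],[0,0,4.4],100]]'; python3 -c "
from h import *
go(.483,-.188,.015,13.7)"
```

```text
tcp_pos: [0.4825, -0.1884, 0.0587]
wrist_force: [-0.3, 0.3, 0.2]
gripper_width: 0.999
clock: 16.42
tcp_pos: [0.4828, -0.189, 0.0152]
eef_rot: [0.993, 0.119, -0.0, -0.0]
wrist_force: [-0.1, -1.2, 1.0]
gripper_width: 1.0
grasp_force: 0.0
t 16.42 turn [-0.001  0.001 -0.   ] shift cm [ 0.05 -0.09  0.02] F [-0.1 -1.2  1. ]
```

```bash
python3 -m jog '[[[0,0,0],[0,0,0],60],[[0,0,0],[0,0,0],60],[[0,0,0],[0,0,0],60],[[0,0,0],[0,0,0],60],[[0,0,0],[0,0,0],60],[[0,0,0],[0,0,0],60],[[0,0,0],[0,0,0],60],[[0,0,0],[0,0,0],60]]' 30; python3 -m jog '[[[0,0,0],[0,0,-0.5],60],[[0,0,0],[0,0,-1.5],60],[[0,0,0],[0,0,-3],60],[[0,0,0],[0,0,-4.5],60],[[0,0,0],[0,0,-5],60],[[0,0,0],[0,0,-5],60],[[0,0,0],[0,0,-5],60]]';  python3 - <<'E'
from h import *
im,d=read_camera("wrist"); save("w6",im)
go(.455,-.372,.068,3)
E
```

```text
clock: 17.08
tcp_pos: [0.4832, -0.1891, 0.0158]
eef_rot: [0.993, 0.119, 0.0, 0.0]
wrist_force: [-1.2, 0.2, 2.9]
gripper_width: 0.713
grasp_force: 30.0
clock: 17.67
tcp_pos: [0.4829, -0.1891, 0.0655]
eef_rot: [0.993, 0.119, 0.0, 0.0]
wrist_force: [0.0, 0.0, -4.8]
gripper_width: 0.706
grasp_force: 30.0
t 17.72 turn [-0.     0.001  0.186] shift cm [-6.99 17.13 -0.31] F [-0.4 -0.9 -4.7]
```

View pics/w6.png

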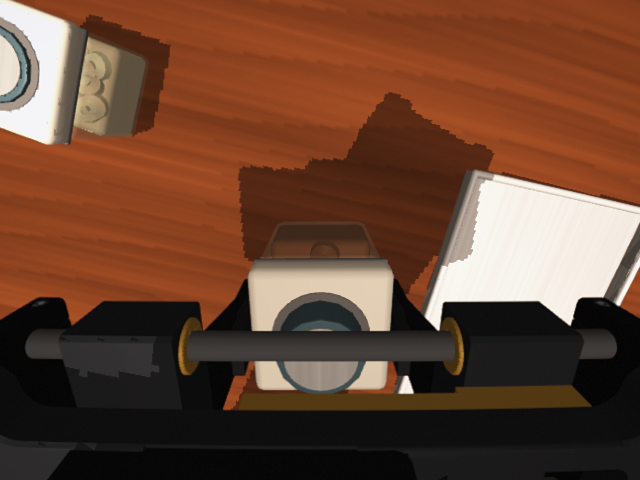

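The canister is held square between the fingers (lid at columns 250–392), with its button up and the tray at right. Carrying it over now.

```bash
python3 -m jog '[[[0,0,0.02],[-0.5,1,0],60],[[0,0,0.06],[-1.5,3,0],60],[[0,0,0.1],[-2.5,6,0],60],[[0,0,0.14],[-4,9,0],60],[[0,0,0.186],[-5,12,0],60],[[0,0,0.186],[-6,14.5,0],60],[[0,0,0.186],[-6.6,16.2,0],60],[[0,0,0.186],[-7,17.1,0],60],[[0,0,0.186],[-7,17.1,0],60],[[0,0,0.186],[-7,17.1,0],60]]' | grep -E "tcp|rot|grasp"; python3 - <<'E'
from h import *
im,d=read_camera("top"); save("t7",im[200:400,360:620].repeat(3,0).repeat(3,1))
im,d=read_camera("scene"); save("s7",im)
go(.455,-.372,.0185,3)
E
```

```text
tcp_pos: [0.4548, -0.3717, 0.0649]
eef_rot: [1.0, 0.026, -0.0, -0.001]
grasp_force: 30.0
t 18.65 turn [-0.001  0.     0.002] shift cm [-0.09  0.18  4.68] F [ 0.4 -0.4 -4. ]
```

View pics/s7.png

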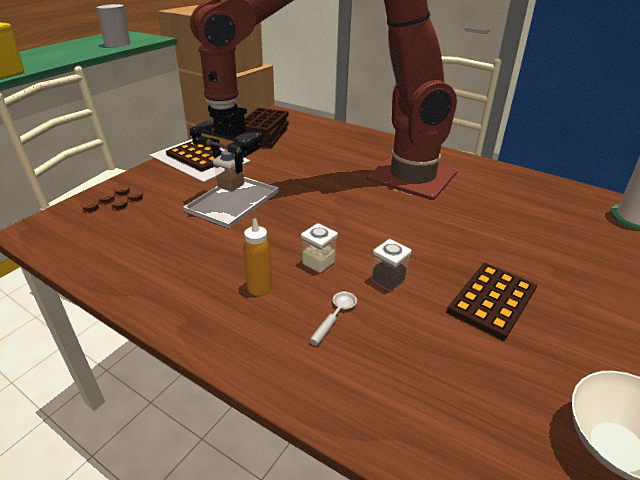

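The scene shows the canister at (230,175) upright above the tray, with white and dark both clicked shut at (319,245) and (392,262). Lowering slowly.

```bash
python3 -m jog '[[[0,0,0],[0,0,0.5],60],[[0,0,0],[0,0,1.5],60],[[0,0,0],[0,0,2.5],60],[[0,0,0],[0,0,3.3],60],[[0,0,0],[0,0,3.9],60],[[0,0,0],[0,0,4.2],60],[[0,0,0],[0,0,4.3],60],[[0,0,0],[0,0,4.3],60]]' | grep -E "tcp|rot|wrist"; for k in 1 2; do python3 -m jog '[[[0,0,0],[0,0,0.1],60],[[0,0,0],[0,0,0.2],60],[[0,0,0],[0,0,0.2],60]]' | grep -E "tcp|wrist"; done
```

```text
tcp_pos: [0.4554, -0.3718, 0.0223]
eef_rot: [1.0, 0.026, -0.0, -0.0]
wrist_force: [0.6, 0.2, -3.6]
tcp_pos: [0.4555, -0.3719, 0.0208]
wrist_force: [1.1, 1.3, -4.0]
tcp_pos: [0.4557, -0.372, 0.0189]
wrist_force: [0.5, 0.0, -1.8]
```

Contact is starting. One more millimetre, then release.

```bash
python3 -m jog '[[[0,0,0],[0,0,0.05],60],[[0,0,0],[0,0,0.1],60],[[0,0,0],[0,0,0.1],60]]' | grep -E "tcp|wrist"; python3 -m jog '[[[0,0,0],[0,0,0],80],[[0,0,0],[0,0,0],90],[[0,0,0],[0,0,0],100],[[0,0,0],[0,0,0],100],[[0,0,0],[0,0,0],100],[[0,0,0],[0,0,0],100]]' | grep -E "tcp|wrist|width|grasp"; python3 -m jog '[[[0,0,0],[0,0,-1],100],[[0,0,0],[0,0,-3],100],[[0,0,0],[0,0,-5],100],[[0,0,0],[0,0,-8],100],[[0,0,0],[0,0,-12],100],[[0,0,0],[0,0,-14],100],[[0,0,0],[0,0,-14],100],[[0,0,0],[0,0,-14],100],[[0,0,0],[0,0,-14],100],[[0,0,0],[0,0,-14],100]]'; python3 - <<'E'
from h import *
im,d=read_camera("wrist"); save("w8",im); i=camera_info("wrist")
P=np.array([world("wrist",(x,y),d[y,x],info=i) for y in range(0,480,2) for x in range(0,640,2) if d[y,x]>0])
L=P[(P[:,2]>.085)&(P[:,2]<.115)&(abs(P[:,0]-.455)<.06)&(abs(P[:,1]+.372)<.06)]
print(cv2.minAreaRect((L[:,:2]*1000).astype(np.float32)),np.percentile(L[:,2],[5,30,60,95]).round(4))
l=L[L[:,2]<.098]; print("plane",np.linalg.lstsq(np.c_[l[:,:2]-l[:,:2].mean(0),np.ones(len(l))],l[:,2],rcond=None)[0].round(3))
im,d=read_camera("top"); i=camera_info("top")
for n,(u,v) in dict(dark=(256,261),white=(331,245)).items():
    P=np.array([world("top",(x,y),d[y,x],info=i) for y in range(v-24,v+25) for x in range(u-24,u+25) if d[y,x]>0])
    L=P[P[:,2]>.08]; print(n,cv2.minAreaRect((L[:,:2]*1000).astype(np.float32)),"max z",np.percentile(L[:,2],97).round(4))
E
```

```text
tcp_pos: [0.4558, -0.3719, 0.0189]
wrist_force: [-3.3, 3.5, 9.0]
tcp_pos: [0.4555, -0.3718, 0.0175]
wrist_force: [0.1, 0.4, -1.1]
gripper_width: 0.984
grasp_force: 0.0
clock: 21.4
tcp_pos: [0.4547, -0.3713, 0.1564]
eef_rot: [1.0, 0.026, -0.001, -0.001]
wrist_force: [-0.4, -0.6, 0.6]
gripper_width: 1.0
grasp_force: 0.0
((455.272216796875, -371.6737060546875), (60.91056442260742, 62.050559997558594), 3.094306707382202) [0.0905 0.0925 0.0936 0.1097]
plane [-0.014  0.002  0.092]
dark ((526.2714233398438, 160.31187438964844), (60.882259368896484, 62.243064880371094), 79.63483428955078) max z 0.0958
white ((561.6744384765625, -5.2044525146484375), (61.65253448486328, 62.90270233154297), 82.56936645507812) max z 0.0959
```

View pics/w8.png

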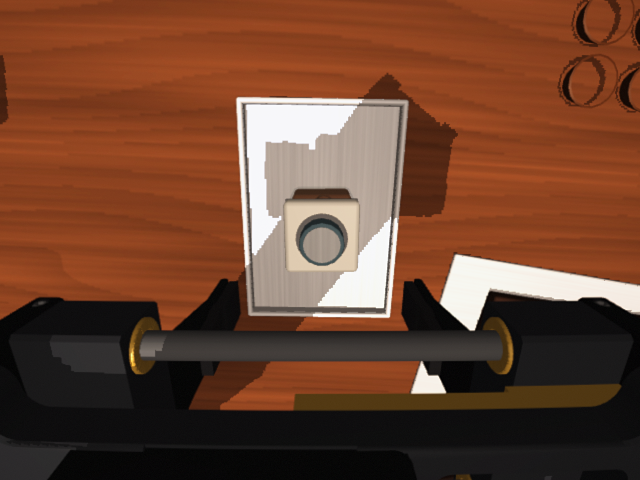

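The canister stands flat in the middle of the tray at (321,235) with its button up. White and dark are unmoved and latched, and the arm is clear, so I'm handing in.

```bash
python3 -c "
from plant import *
print(sign_off())"
```

```text
the job is handed in; nothing more can be done
None
```

The milk-chocolate canister had the worn lid: it now stands upright in the middle of the tray with its button up, the dark and white canisters are clicked shut where they stood, and the job is handed in (no verdict was shown).

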